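# Lock the water-filter cartridge into the glasswasher's filter unit

### The job

Fit the loose filter cartridge into the tilted socket of the filter unit: let its two lugs in through the slots, push it in against the spring, turn it a quarter turn so that it springs back and clicks home, then let go of it. Leave the crockery and the other things around where they stand.

Things in the scene. Friction and masses are not known exactly. Their poses are not given: they have to be found in the camera images.
- cartridge_mid (a point): Loose filter cartridge, 90 mm tall, 0.14 to 0.28 kg, at first upright on the bench; point on its axis, half-way up, 45 mm above its underside. z runs up its axis to the grip bar, x along bar and lugs; half a turn about z makes no difference. White body of 50 mm diameter, 0 to 52 mm up, nose chamfered to 38 mm over the lowest 7 mm; black flange of 64 mm diameter, 52 to 58 mm up.
- cartridge_bar (a point): Centre of the cartridge's black grip bar, 74 mm above its underside: 64 mm long along x, 16 mm thick along y, 32 mm high (58 to 90 mm up, standing on the flange). Grip it across its thickness. Same axes as the cartridge.
- cartridge_lugs (a point): Point on the cartridge's axis midway between its two lugs, 27.5 mm above its underside. The lugs stick out of the body along +x and -x (in line with the bar) to 36 mm from the axis; each is 12 mm wide (y) and 7 mm high (24 to 31 mm up).
- socket_mouth (a point): Centre of the socket's mouth, on the upper face of a grey 100 x 100 mm block on the fixed filter unit, 100 mm above the bench. The block is tilted 25 degrees towards the unit's front, which faces the robot within 0.35 rad of yaw. z points straight out along the socket's axis, x up the slope, y sideways. The mouth is a 56 mm hole in a lip 12 mm thick; below is a chamber 80 mm wide, 50 mm deep from the face.
- socket_slot (a point): Upper of the mouth's two slots for the lugs, which run along +x and -x, 20 mm wide, to 40 mm from the axis; point 34 mm from the mouth centre along +x, on the face. Put in here, the cartridge first rests on the spring with its underside 30 mm deep (middle point 15 mm above the mouth along z). Pushed 43 to 50 mm deep (middle 2 mm above to 5 mm below the mouth) it can be turned, either way.
- socket_notch (a point): One of two notches (along +y and -y) in the lip's underside, 20 mm wide, 4 mm deep; point 34 mm from the mouth centre along +y, 8 mm below the face. A quarter turn from the slots the lugs spring up into them when let up: locked, underside 39 mm deep, middle point 6 mm above the mouth, bar along the socket's y. Stuck under the lip elsewhere (middle 2 mm above) it is not locked.
- plunger (a joint): Spring plunger in the middle of the socket, a 28 mm steel disc, that pushes the cartridge out along the socket's z. Value in m: 0 free (disc 30 mm below the face), 0.009 cartridge locked (pushes with 8 N), 0.013 to 0.019 pushed in far enough to turn. Force 4.4 N at 0, growing by 0.4 N per mm.
- mug: white mug, 80 mm diameter, 90 mm tall, handle at its +y; origin at the centre of its underside; bystander
- bowl: terracotta bowl, 120 mm diameter, 50 mm tall; origin at the centre of its underside; bystander
- shaker: steel cocktail shaker, 84 mm diameter, 180 mm tall; origin at the centre of its underside; bystander
- detergent: blue bottle, 68 mm diameter, 190 mm tall; origin at the centre of its underside; bystander
- ladle: steel serving spoon lying on the bench, along its x; bystander
- stacked_plates: pile of small blue plates, 170 mm diameter, 40 mm tall; origin at the centre of its underside; bystander
- salt_jar: glass jar with lid, 60 mm diameter, 90 mm tall; origin at the centre of its underside; bystander
Mind the look-alikes: they are no part of the job. Leave any purple look-alike of the part that bears cartridge_mid alone. What is shaped like the part that bears socket_mouth but red is not meant.

How it is judged (in metres and radians):
At the end, for the whole second after the job is handed in: The cartridge is locked in the socket: its lugs have sprung up into the two notches (middle point 4.2 to 8 mm above the mouth along the socket's axis and within 6 mm of the axis in x and y), its bar lies across the slope within 0.25 rad, its axis is within 0.15 rad of the socket's (z of cartridge_mid in the frame of socket_mouth between 0.0042 and 0.008 m and x of cartridge_mid in the frame of socket_mouth between -0.006 and 0.006 m and y of cartridge_mid in the frame of socket_mouth between -0.006 and 0.006 m and angle between the x axis of cartridge_mid and the y axis of socket_mouth, either way round below 0.25 rad and angle between the z axis of cartridge_mid and the z axis of socket_mouth, either way round below 0.15 rad); the robot touches nothing.
It fails at once if a bystander is moved more than 40 mm from where it stood (distance of any of mug, bowl, shaker, detergent, ladle, stacked_plates, salt_jar from where it was at the start of the episode above 0.04 m).
It also fails if it takes over 51 s, if anything falls off the work surface, if the arm or the gripper's body presses on something with over 40 N, if the wrist force passes 120 N, or if a joint passes its speed limit or range.

### The arm

A 6-joint arm with a two-finger parallel gripper is mounted at the origin on the work surface. World frame = base frame: x ahead of the robot, y to its left, z up, the work surface at z = 0. Lengths are in m, angles in degrees, forces in N, time in s.
With the tool pointing down it reaches from about 0.35 to 0.875 m from the base axis. Payload 15.5 kg.
Tool frame: the origin (TCP) lies between the finger pads; the fingertips stand 8 mm ahead of it and the grasp point (between the pads) lies 11 mm behind it (ctrl.nose_length is the distance from the TCP to the fingertips, in m); z points along the fingers, y is the line along which they close (so a half turn about z gives the same grasp; the last joint's range is limited). The gripper opens to 85 mm and grips with 20 to 120 N. Pads are 22 mm wide; open, the fingers measure 114 mm over their backs; the gripper's body (76 mm by 85 mm) begins 54 mm behind the grasp point. The pads swing forward as they close: fully open they stand 13 mm farther back than shut.
Start: joints at [-75.716, 28.281, 77.091, -0, 74.628, -5.472], TCP at [0.211, -0.588, 0.199] pointing down, gripper open.
Joint ranges: [-166.48, 166.48], [-47.26, 123.95], [12.59, 153.08], [-70.14, 250.14], [6.76, 159.57], [-176.63, 176.63]. Speed limits (degrees/s): [108.29, 108.29, 147.25, 172.46, 172.46, 172.46].

### API

Orientations are given as a 3x3 rotation matrix whose columns are the frame's x, y, z axes.
In Python, from bench import ctrl, command_gripper, solve_ik, readout, vision, job gives the robot as it stands. Calls block until the motion is done:
- ctrl.move_pose(position, orientation): joint-space move of the TCP to a pose.
- ctrl.movel(position, max_speed=0.15, frame=None): straight line of the TCP; frame=None keeps the orientation; max_speed is the mean speed in m/s.
- ctrl.move_joints(angles): joint-space move.
- command_gripper(opening, f_grip=None): opening from 0.0 (shut) to 1.0 (fully open); f_grip is the grip in N (None keeps the last); returns when the fingers have stopped.
- ctrl.sleep(seconds).
- solve_ik(position, orientation): joint angles nearest the present ones, or None.
- readout.get_state(): the state.
- vision.snapshot(name): name is "scene" or "top"; returns (picture, depth): 384x512x3 uint8, blue, green, red; 384x512 float32, m along the optical axis (not along the pixel's ray), 0 where there is no reading.
- vision.calibration(name): a dict with "mtx" (3x3 intrinsics, pixels), "R" (3x3) and "t" (3): a world point X has camera coordinates R X + t. Camera axes: x right, y down, z forward; pixel columns grow to the right and rows downward; lengths in m; the calibration is good to about 2 mm. A picture is of the moment at which its call begins. calibration takes no time and is no camera call.
A pose or a line that the arm cannot do raises ctrl.Unreachable and nothing moves.
- job.close_job(): hands the job in; it is judged then, once.
The state is a dict: "time_s": time; "joint_positions": joint angles; "joint_velocities": joint speeds; "tau": joint torques, N m; "eef_pos": TCP position; "orientation": TCP orientation; "ft_force": force on the tool from outside, world axes, zero at the start; "torque": the same for the moment, N m; "finger_gap": opening from 0.0 (shut) to 1.0 (fully open); "finger_force": force on a finger pad.
Only numpy, scipy, OpenCV 4.12 (cv2) and the standard library are available. Lean on these libraries where they do the work, as an engineer would, in place of code of your own. Each camera call takes 0.05 s, during which the arm holds its last target. There are 200 camera calls.

## Working session

There is one attempt and no reset: what is moved stays moved. The work goes in short steps, each a Python script; the robot and the scene stay as the last script left them, time stands still between calls to the robot, and variables do not carry over. Pictures are saved under pics/ and viewed, at most 10 in all, crops included, and the job is handed in when it is done.

```bash
ls; mkdir -p pics; cat > h.py <<'E'
import numpy as np, cv2
from bench import ctrl, command_gripper, solve_ik, readout, vision, job
def cloud(n):
    im,d=vision.snapshot(n);c=vision.calibration(n)
    h,w=d.shape;u,v=np.meshgrid(np.arange(w),np.arange(h))
    p=np.stack([u,v,np.ones_like(u)],-1)@np.linalg.inv(c['mtx']).T*d[...,None]
    X=(p-c['t'])@c['R']
    X[d==0]=np.nan
    return im,d,X
E
python3 - <<'E'
from h import *
for n in("scene","top"):
    im,d,X=cloud(n);cv2.imwrite(f'pics/{n}0.png',im);np.savez(f'{n}0.npz',im=im,X=X)
    c=vision.calibration(n);print(n,-c['R'].T@c['t'],c['mtx'][0,0])
cv2.imwrite('pics/both.png',np.hstack([cv2.imread('pics/scene0.png'),cv2.imread('pics/top0.png')])[:, :])
print(readout.get_state()['time_s'])
E
```

```text
pics
scene [ 1.14563398 -0.43945547  1.16269226] 491.5790999887737
top [ 0.43337185 -0.01480054  1.52959901] 406.8874807805582
0.1
```

View pics/scene0.png

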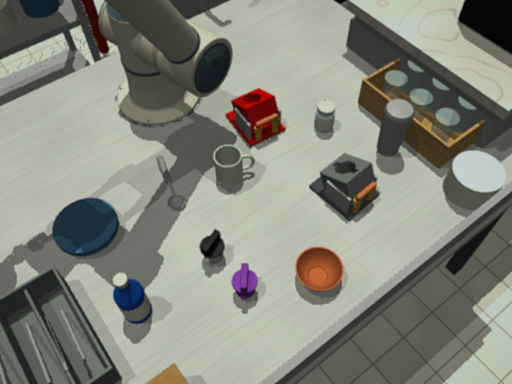

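View pics/top0.png

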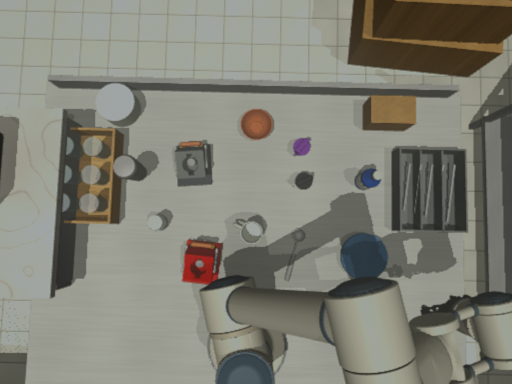

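Candidates in the top view:
- **Cartridge:** the black-topped one at (304,180) fits. The purple one at (302,147) is the look-alike.
- **Socket:** the grey block at (194,163) fits. The red one at (203,262) is not meant.

Next I'll check both in one enlarged crop and measure them.

```bash
cat > m.py <<'E'
from h import *
T=np.load('top0.npz');S=np.load('scene0.npz')
def up(im,x,y,w,h,s=7): return cv2.resize(im[y:y+h,x:x+w],None,fx=s,fy=s,interpolation=cv2.INTER_CUBIC)
a=up(T['im'],170,138,50,50,6);b=up(T['im'],280,138,50,50,6)
c=up(S['im'],305,145,80,75,4);c=cv2.resize(c,(300,300));d=cv2.resize(up(S['im'],190,220,60,50,5),(300,300))
cv2.imwrite('pics/crop.png',np.vstack([np.hstack([a,b]),np.hstack([c,d])]))
for nm,D in(('top',T),('scene',S)):
    X=D['X'];im=D['im'].astype(int)
    # socket block: grey unit neighbourhood
    (x0,x1,y0,y1)=(172,216,138,190) if nm=='top' else (308,384,148,218)
    P=X[y0:y1,x0:x1].reshape(-1,3);P=P[np.isfinite(P[:,0])];Q=P[(P[:,2]>.07)&(P[:,2]<.14)]
    best=None;rng=np.random.default_rng(0)
    for _ in range(2000):
        p=Q[rng.choice(len(Q),3,False)];n=np.cross(p[1]-p[0],p[2]-p[0]);l=np.linalg.norm(n)
        if l<1e-5: continue
        n/=l;n*=np.sign(n[2])
        if abs(np.degrees(np.arccos(n[2]))-25)>8: continue
        k=abs((Q-p[0])@n)<.003
        if best is None or k.sum()>best.sum(): best=k
    I=Q[best];m=I.mean(0);n=np.linalg.svd(I-m)[2][2];n*=np.sign(n[2])
    print(nm,'plane',len(Q),len(I),m,n,'tilt',np.degrees(np.arccos(n[2])),'yaw',np.degrees(np.arctan2(n[1],n[0])))
    r=cv2.minAreaRect(I[:,:2].astype(np.float32)*1000);print(' rect',r, 'zrange',I[:,2].min(),I[:,2].max())
    (x0,x1,y0,y1)=(292,316,168,192) if nm=='top' else (195,230,228,268)
    P=X[y0:y1,x0:x1].reshape(-1,3);P=P[np.isfinite(P[:,0])]
    for lo,hi in((.08,.1),(.045,.066)):
        Q=P[(P[:,2]>lo)&(P[:,2]<hi)]
        if len(Q)>4: print(' cart',lo,len(Q),Q.mean(0),np.percentile(Q[:,2],[5,50,95]),cv2.minAreaRect(Q[:,:2].astype(np.float32)*1000))
E
python3 m.py
```

```text
top plane 871 377 [0.64483262 0.21768715 0.09989287] [-0.42609495 -0.02230134  0.90440353] tilt 25.256932151726865 yaw -177.0039362851651
 rect ((645.4117431640625, 219.42286682128906), (91.57603454589844, 100.77618408203125), 4.126258850097656) zrange 0.07543667175152038 0.12370393389418721
 cart 0.08 84 [ 0.60055728 -0.18837756  0.08934313] [0.08347533 0.08922255 0.09538609] ((600.79443359375, -188.52490234375), (15.89158821105957, 62.73739242553711), 24.83931541442871)
 cart 0.045 157 [ 0.59982688 -0.18886544  0.05818814] [0.0531085  0.05832721 0.06318233] ((600.6287841796875, -189.4347686767578), (59.069183349609375, 59.522857666015625), 1.4129153490066528)
scene plane 1599 589 [0.6502482  0.21464233 0.10042436] [-0.41695802 -0.03076772  0.90840484] tilt 24.714164997751755 yaw -175.77973974825403
 rect ((649.7064819335938, 215.61703491210938), (93.83476257324219, 104.7799301147461), 5.071403980255127) zrange 0.07653570812036971 0.12259647112237976
 cart 0.08 179 [ 0.60626822 -0.193147    0.08876503] [0.0818328  0.08934958 0.09290116] ((605.7188720703125, -192.85052490234375), (17.12006378173828, 63.765846252441406), 25.517526626586914)
 cart 0.045 265 [ 0.61092954 -0.19168972  0.05799064] [0.05355824 0.05803468 0.06259898] ((605.9937744140625, -193.85279846191406), (62.380584716796875, 59.661861419677734), 37.77100372314453)
```

View pics/crop.png

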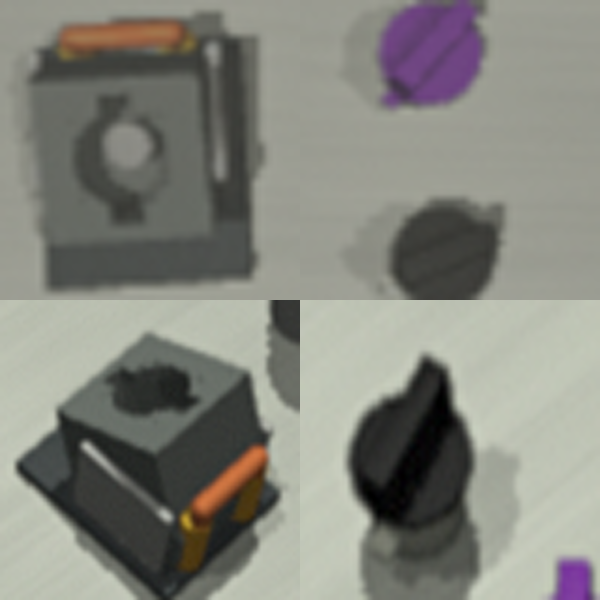

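The crop confirms the grey block and the black-topped cartridge. Both cameras agree on the cartridge-to-socket offset within 1 mm, and the sizes, tilt and height match the description. Now I'll check IK and grasp the cartridge.

```bash
cat >> h.py <<'E'
C=np.array([.6032,-.1907]);BAR=np.radians(25.2)   # tool y direction across bar
yaw=np.radians(4.4);t=np.radians(25)
M=np.array([.6475,.2175,.100])
hx=np.array([np.cos(yaw),np.sin(yaw),0]);up=np.array([0,0,1.])
N=-np.sin(t)*hx+np.cos(t)*up; XS=np.cos(t)*hx+np.sin(t)*up; YS=np.cross(N,XS)
RS=np.c_[XS,YS,N]
def Rt(y,z): y=y/np.linalg.norm(y);return np.c_[np.cross(y,z),y,z]
def down(a): return Rt(np.array([np.cos(a),np.sin(a),0]),-up)
def ins(a): return Rt(np.cos(a)*YS+np.sin(a)*XS,-N)   # a=0: bar along slope; a=+-pi/2 locked
def st(*k):
    s=readout.get_state();print({q:np.round(s[q],4).tolist() for q in ('time_s','eef_pos','ft_force','finger_gap','finger_force')+k})
E
python3 - <<'E'
from h import *
for s in(0,np.pi):
    print(s,'grasp',solve_ik(np.r_[C,.07],down(BAR+s)))
    for a in(-np.pi/2,0,np.pi/2):
        for z in(.03,.15): print(' ins',a,z,solve_ik(M+z*N,ins(a+s)))
E
cat > grasp.py <<'E'
from h import *
import sys
R=down(BAR+(np.pi if len(sys.argv)>1 else 0))
p=np.array(readout.get_state()['eef_pos'])
ctrl.movel(p+[0,0,.12],max_speed=.3)
ctrl.move_pose(np.r_[C,.2],R);ctrl.movel(np.r_[C,.071],max_speed=.12);st()
command_gripper(0.0,60);st()
ctrl.movel(np.r_[C,.25],max_speed=.2);st('joint_positions')
E
```

```text
0 grasp [-2.29500775e+01  3.69122089e+01  8.35860204e+01 -2.54444375e-14
  5.95017707e+01 -4.81500775e+01]
 ins -1.5707963267948966 0.03 [  16.52451955   27.98679806   98.58239604  -10.44077971   29.32900601
 -159.85565783]
 ins -1.5707963267948966 0.15 [  17.82383215   16.04977985   97.46626846   -8.36766184   42.39161338
 -161.5943501 ]
 ins 0 0.03 [ 16.52451955  27.98679806  98.58239604 -10.44077971  29.32900601
 -69.85565783]
 ins 0 0.15 [ 17.82383215  16.04977985  97.46626846  -8.36766184  42.39161338
 -71.5943501 ]
 ins 1.5707963267948966 0.03 [ 16.52451955  27.98679806  98.58239604 -10.44077971  29.32900601
  20.14434217]
 ins 1.5707963267948966 0.15 [17.82383215 16.04977985 97.46626846 -8.36766184 42.39161338 18.4056499 ]
3.141592653589793 grasp [-2.29500775e+01  3.69122089e+01  8.35860204e+01 -2.54444375e-14
  5.95017707e+01  1.31849923e+02]
 ins -1.5707963267948966 0.03 [ 16.52451955  27.98679806  98.58239604 -10.44077971  29.32900601
  20.14434217]
 ins -1.5707963267948966 0.15 [17.82383215 16.04977985 97.46626846 -8.36766184 42.39161338 18.4056499 ]
 ins 0 0.03 [ 16.52451955  27.98679806  98.58239604 -10.44077971  29.32900601
 110.14434217]
 ins 0 0.15 [ 17.82383215  16.04977985  97.46626846  -8.36766184  42.39161338
 108.4056499 ]
 ins 1.5707963267948966 0.03 [  16.52451955   27.98679806   98.58239604  -10.44077971   29.32900601
 -159.85565783]
 ins 1.5707963267948966 0.15 [  17.82383215   16.04977985   97.46626846   -8.36766184   42.39161338
 -161.5943501 ]
```

```bash
python3 grasp.py && cat > look.py <<'E'
from h import *
from scipy.optimize import least_squares
# body points in socket frame, per camera, about the nominal held pose
def look(zt,tag):
    out=[]
    for n in('scene','top'):
        im,d,X=cloud(n)
        Mc={'top':np.array([.6454,.2194,.1]),'scene':np.array([.6497,.2156,.1])}[n]   # mouth as this camera sees it
        L=(X-Mc)@RS; L[...,2]-=zt-.071   # height above underside
        k=(np.hypot(L[...,0],L[...,1])<.045)
        for nm,lo,hi,r in(('body',.032,.049,.025),('nosebody',.009,.022,.025)):
            q=L[k&(L[...,2]>lo)&(L[...,2]<hi)]
            if len(q)<25: print(n,nm,len(q));continue
            f=least_squares(lambda c:np.hypot(q[:,0]-c[0],q[:,1]-c[1])-r,[0,0],loss='soft_l1',f_scale=.002)
            print(n,nm,len(q),'centre mm',np.round(f.x*1e3,1),'rms',np.round(1e3*np.sqrt(np.mean(f.fun**2)),1),'z',np.round(np.percentile(L[k][:,2],[1,99]),3))
        if n=='scene': cv2.imwrite(f'pics/{tag}.png',cv2.resize(im[60:220,270:430],None,fx=3.7,fy=3.7,interpolation=cv2.INTER_CUBIC))
E
python3 - <<'E'
from look import *
ctrl.move_pose(M+.15*N,ins(0));st();
ctrl.movel(M+.106*N,max_speed=.15);st('joint_positions')
look(.106,'pre')
E
```

```text
{'time_s': 3.925, 'eef_pos': [0.6037, -0.1909, 0.0717], 'ft_force': [0.0463, 0.0176, -0.0538], 'finger_gap': 0.9971, 'finger_force': 0.0}
{'time_s': 4.6917, 'eef_pos': [0.6032, -0.1907, 0.071], 'ft_force': [-0.4746, -0.0647, 0.5656], 'finger_gap': 0.0018, 'finger_force': 0.0}
{'time_s': 5.7333, 'eef_pos': [0.6026, -0.1905, 0.2488], 'ft_force': [-0.1217, -0.2102, -0.466], 'finger_gap': 0.0006, 'finger_force': 0.0, 'joint_positions': [-22.9507, 26.6262, 71.9941, 0.0001, 81.4814, -48.1492]}
{'time_s': 7.2333, 'eef_pos': [0.585, 0.2119, 0.236], 'ft_force': [-0.3525, -0.3792, 0.5112], 'finger_gap': -0.0024, 'finger_force': 0.0}
{'time_s': 7.675, 'eef_pos': [0.603, 0.2134, 0.1959], 'ft_force': [0.0214, -0.4478, 0.0703], 'finger_gap': 0.003, 'finger_force': 0.0, 'joint_positions': [17.2601, 20.3189, 98.2845, -8.9645, 37.3556, -71.1007]}
scene body 0
scene nosebody 0
top body 0
top nosebody 0
```

View pics/pre.png

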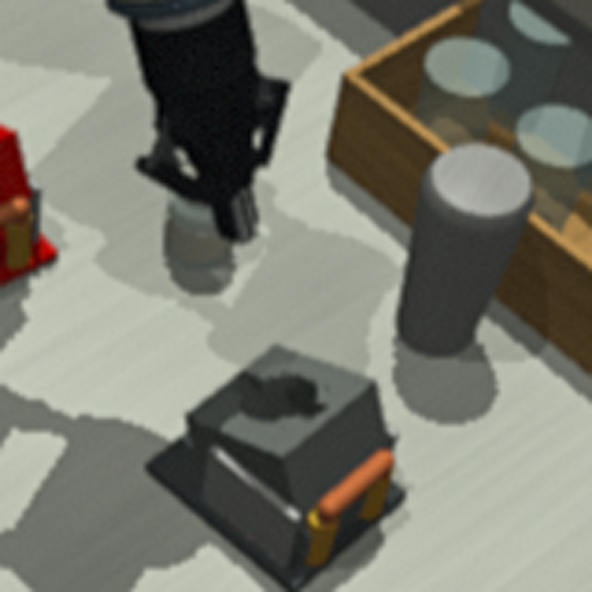

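The gripper, seen above the socket at crop (235,220), is empty, and a gap of about 0 says the grasp missed. The blob beneath it is the salt jar. I'll check where the cartridge is and project the TCP into the image to test the calibration.

```bash
python3 - <<'E'
from h import *
s=readout.get_state();tip=np.array(s['eef_pos'])-.008*N
ims=[]
for n in("scene","top"):
    im,d,X=cloud(n);np.savez(f'{n}1.npz',im=im,X=X)
    c=vision.calibration(n);q=c['mtx']@(c['R']@tip+c['t']);q=q[:2]/q[2];print(n,'tip px',q)
    im2=im.copy();cv2.circle(im2,tuple(int(v) for v in q),2,(0,255,0),-1);
    x0,y0=int(q[0])-40,int(q[1])-40;ims.append(cv2.resize(im2[y0:y0+80,x0:x0+80],(300,300),interpolation=cv2.INTER_CUBIC))
    u,v=(180,205) if n=='scene' else (270,140)
    ims.append(cv2.resize(im[v:v+80,u:u+80],(300,300),interpolation=cv2.INTER_CUBIC))
cv2.imwrite('pics/miss.png',np.vstack([np.hstack(ims[:2]),np.hstack(ims[2:])]))
E
```

```text
scene tip px [337.95488923 136.66448511]
top tip px [186.34412667 171.74849947]
```

View pics/miss.png

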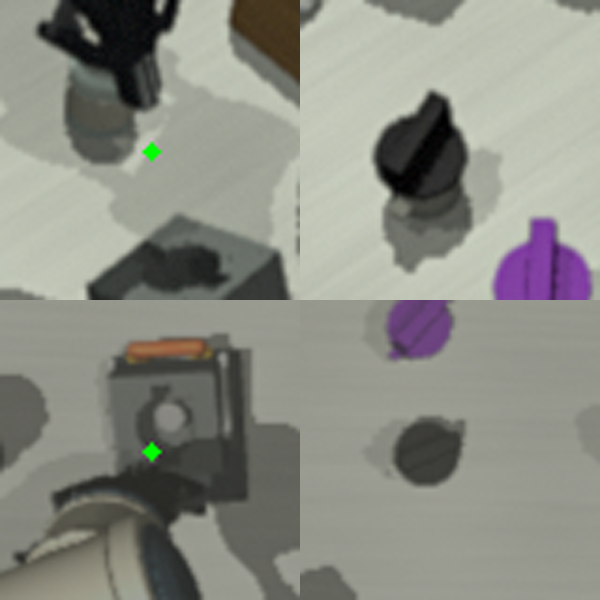

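The cartridge still stands untouched at its place. The real fingertips appear at scene pixel about (337,124), but the projection of the reported TCP puts them at (338,137). I'll measure the real tips from the depth data.

```bash
python3 - <<'E'
from h import *
s=readout.get_state();R=np.array(s['orientation']);p=np.array(s['eef_pos']);print(R.round(3).tolist(),ctrl.nose_length)
D=np.load('scene1.npz');X=D['X']
for v,u in((112,333),(116,335),(118,336),(120,337),(122,337),(123,338),(124,337),(126,337)): print((u,v),D['im'][v,u],X[v,u].round(3),'tool',((X[v,u]-p)@R).round(3))
L=(X-p)@R
for k,nm in ((0,'x'),(1,'y')): pass
b=(abs(L[...,0])<.05)&(abs(L[...,1])<.06)&(L[...,2]>-.12)&(L[...,2]<.02)
q=L[b];print(len(q));
for lo in np.arange(-.12,.02,.01):
    z=q[(q[:,2]>=lo)&(q[:,2]<lo+.01)]
    if len(z): print(round(lo,3),len(z),z.min(0).round(3)[:2],z.max(0).round(3)[:2])
E
```

```text
[[-0.903, -0.077, 0.423], [-0.069, 0.997, 0.033], [-0.424, 0.0, -0.906]] 0.008
(333, 112) [27 27 24] [0.585 0.205 0.269] tool [-0.013 -0.008 -0.074]
(335, 116) [62 65 62] [0.588 0.211 0.253] tool [-0.01  -0.002 -0.058]
(336, 118) [52 54 51] [0.592 0.211 0.25 ] tool [-0.012 -0.002 -0.053]
(337, 120) [51 52 51] [0.595 0.212 0.245] tool [-0.013 -0.002 -0.047]
(337, 122) [52 53 50] [0.596 0.213 0.238] tool [-0.011 -0.001 -0.04 ]
(338, 123) [74 79 76] [0.598 0.215 0.233] tool [-0.01   0.002 -0.035]
(337, 124) [87 94 91] [0.599 0.21  0.235] tool [-0.012 -0.004 -0.036]
(337, 126) [152 164 159] [ 0.466  0.37  -0.002] tool [0.197 0.166 0.128]
658
-0.12 137 [-0.021 -0.06 ] [0.011 0.058]
-0.11 122 [-0.021 -0.054] [0.016 0.054]
-0.1 103 [-0.02  -0.048] [0.017 0.046]
-0.09 109 [-0.017 -0.041] [0.011 0.037]
-0.08 45 [-0.015 -0.031] [0.011 0.031]
-0.07 39 [-0.015 -0.015] [0.005 0.013]
-0.06 41 [-0.014 -0.015] [0.006 0.015]
-0.05 38 [-0.013 -0.016] [0.006 0.014]
-0.04 24 [-0.012 -0.013] [0.009 0.01 ]
```

The real fingertips sit at tool z ≈ -0.035 instead of +0.008. The reported TCP is therefore about 43 mm too far along the tool axis, so the fingers closed above the bar. I'll correct for that in my helpers and grasp again.

```bash
cat >> h.py <<'E'
OFF=.0425  # real TCP lies this far behind the reported one
def mv(p,R): ctrl.move_pose(p+OFF*R[:,2],R)
def ml(p,R,v=.15): ctrl.movel(p+OFF*R[:,2],max_speed=v,frame=R)
E
python3 - <<'E'
from h import *
R0=ins(0);R=down(BAR)
ml(M+.19*N,R0,.3);command_gripper(1.0)
mv(np.r_[C,.16],R);ml(np.r_[C,.0715],R,.12);st()
command_gripper(0.0,60);st()
ml(np.r_[C,.0735],R,.05);st()
if readout.get_state()['finger_gap']>.08:
    ml(np.r_[C,.25],R,.25);mv(M+.15*N,R0);ml(M+.106*N,R0);st()
    from look import look;look(.106,'pre2')
E
```

```text
{'time_s': 11.3917, 'eef_pos': [0.6037, -0.1908, 0.0297], 'ft_force': [-0.7973, -0.6329, 0.9079], 'finger_gap': 0.9979, 'finger_force': 0.0}
{'time_s': 12.0333, 'eef_pos': [0.6033, -0.1908, 0.0292], 'ft_force': [-1.668, -0.0412, 3.9989], 'finger_gap': 0.1759, 'finger_force': 58.6367}
{'time_s': 12.2833, 'eef_pos': [0.6031, -0.1906, 0.0309], 'ft_force': [-0.4407, -0.6279, -1.6869], 'finger_gap': 0.1789, 'finger_force': 58.4263}
{'time_s': 15.0833, 'eef_pos': [0.6208, 0.2148, 0.1572], 'ft_force': [-0.3968, 0.1605, -2.5213], 'finger_gap': 0.1787, 'finger_force': 58.5135}
scene body 91 centre mm [-0.9  0.7] rms 1.9 z [-0.99   0.347]
scene nosebody 72 centre mm [-0.2  1.2] rms 1.9 z [-0.99   0.347]
top body 1
top nosebody 11
```

The cartridge is held (gap 0.179, about 15 mm), and its axis is within about 1 mm of the mouth's axis as seen by the scene camera. Inserting in steps with a force check.

```bash
python3 - <<'E'
from h import *
R0=ins(0)
def f(): return np.array(readout.get_state()['ft_force'])
f0=f()
for z in (.075,.060,.050,.044,.041,.038,.034,.030,.027,.0245):
    ml(M+z*N,R0,.06);ctrl.sleep(.1);s=readout.get_state()
    g=RS.T@(np.array(s['ft_force'])-f0);e=RS.T@(np.array(s['eef_pos'])+OFF*N-M)
    print(z,'depth',round((.071-z)*1e3,1),'F(sock)',g.round(1),'pos',(e*1e3).round(1))
    if np.linalg.norm(g[:2])>20 or g[2]>25: print('stop');break
st()
E
```

```text
0.075 depth -4.0 F(sock) [ 0.6 -0.1  0.9] pos [ 0.2  0.1 75.2]
0.06 depth 11.0 F(sock) [0.9 0.1 0.4] pos [-0.  0. 60.]
0.05 depth 21.0 F(sock) [-0.4 -0.3  0.2] pos [-0.1 -0.  49.9]
0.044 depth 27.0 F(sock) [ 1.6 -0.3  0.7] pos [-0.1  0.  43.9]
0.041 depth 30.0 F(sock) [ 1.1 -0.3  3.8] pos [ 0.2  0.  41.2]
0.038 depth 33.0 F(sock) [1.2 0.1 4.7] pos [ 0.2  0.1 38. ]
0.034 depth 37.0 F(sock) [ 2.  -0.5  7.3] pos [ 0.2  0.  34.1]
0.03 depth 41.0 F(sock) [1.7 0.4 9.5] pos [ 0.2  0.  30.2]
0.027 depth 44.0 F(sock) [ 1.9 -0.5  9.8] pos [ 0.2  0.1 27.3]
0.0245 depth 46.5 F(sock) [ 1.7 -1.4 11. ] pos [ 0.2  0.1 24.8]
{'time_s': 19.3167, 'eef_pos': [0.6552, 0.2182, 0.0841], 'ft_force': [-3.3594, -1.6913, 8.3147], 'finger_gap': 0.1795, 'finger_force': 60.2029}
```

The spring force of 11 N matches a depth of 46.5 mm. Next: turn a quarter, let up, check, release and retreat.

```bash
python3 - <<'E'
from h import *
def rep(t):
    s=readout.get_state();e=RS.T@(np.array(s['eef_pos'])+OFF*N-M);R=np.array(s['orientation'])
    print(t,'F',(RS.T@np.array(s['ft_force'])).round(1),'Tq',round(float(N@np.array(s['torque'])),2),'pos',(e*1e3).round(1),'ang',np.degrees(np.arctan2(R[:,1]@XS,R[:,1]@YS)).round(1),'gap',s['finger_gap'])
for a in (22.5,45,67.5,90):
    mv(M+.0245*N,ins(np.radians(a)));rep(a)
R=ins(np.pi/2)
for z in(.029,.032,.035): ml(M+z*N,R,.04);ctrl.sleep(.1);rep(z)
print(readout.get_state()['time_s'])
E
```

```text
22.5 F [-1.   0.8  9.4] Tq -0.05 pos [-0.2  0.  24.8] ang 22.5 gap 0.17790749803828226
45 F [-0.9  0.2  8.2] Tq -0.04 pos [-0.3 -0.  24.8] ang 45.0 gap 0.17707719999966845
67.5 F [-1.1 -0.   9.1] Tq -0.05 pos [-0.2  0.  24.8] ang 67.5 gap 0.17763530349955492
90 F [-1.7 -0.4  9.9] Tq -0.04 pos [-0.2 -0.  24.8] ang 90.0 gap 0.17564472824238905
0.029 F [0.1 0.6 7.2] Tq -0.07 pos [-0.2  0.  29.3] ang 90.0 gap 0.1785937118832242
0.032 F [-1.3 -0.1  6. ] Tq -0.08 pos [-0.2  0.  32.2] ang 90.0 gap 0.18506195229482575
0.035 F [  1.    1.4 -18.8] Tq -0.07 pos [-0.7 -0.2 34. ] ang 90.0 gap 0.17656121252740534
22.275
```

Pulling up meets a stop at the notch height, so it is locked. Releasing and retreating.

```bash
python3 - <<'E'
from h import *
R=ins(np.pi/2)
ml(M+.0325*N,R,.04);ctrl.sleep(.1);command_gripper(1.0);ml(M+.16*N,R,.2)
ctrl.move_pose([.42,.0,.40],down(0));st()
im,d,X=cloud('scene');cv2.imwrite('pics/end.png',cv2.resize(im[140:225,300:390],(630,595),interpolation=cv2.INTER_CUBIC))
L=(X-np.array([.6497,.2156,.1]))@RS
q=L[(np.hypot(L[...,0],L[...,1])<.036)&(L[...,2]>.035)&(L[...,2]<.07)]
for lo,hi in((.044,.065),): 
    z=q[(q[:,2]>lo)&(q[:,2]<hi)];print('bar top',len(z),np.percentile(z[:,2],[10,50,90]).round(4),cv2.minAreaRect(z[:,:2].astype(np.float32)*1000))
E
```

```text
{'time_s': 25.3417, 'eef_pos': [0.4202, 0.0002, 0.3989], 'ft_force': [-0.2666, -0.2994, 0.6046], 'finger_gap': 0.9995, 'finger_force': 0.0}
bar top 126 [0.0464 0.0508 0.0534] ((-0.3955211639404297, -0.09287261962890625), (20.239290237426758, 65.55623626708984), 2.5649023056030273)
```

View pics/end.png

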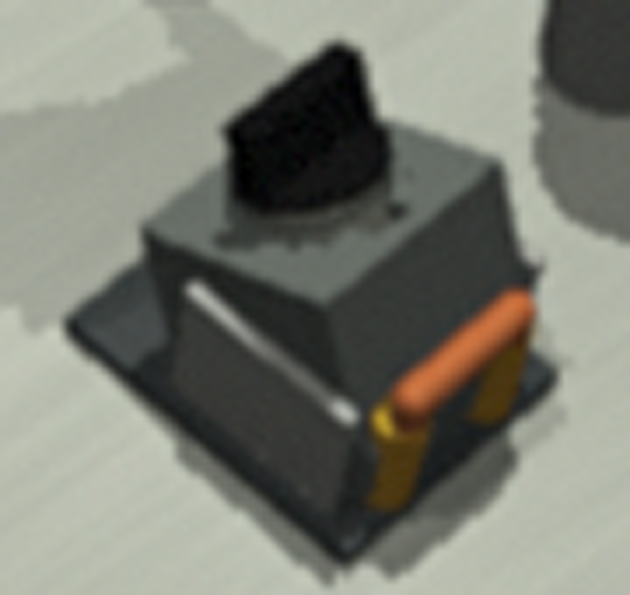

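The cartridge sits square in the grey block. Its bar lies across the slope at crop (300,110), with the slots showing empty at (230,240) and (400,210). The bar top is about 51 mm above the mouth, which is the expected locked height, and the bar is within 3° of the socket's y. Handing in.

```bash
python3 -c "
from h import *
print(job.close_job());st()"
```

```text
the job is handed in; nothing more can be done
None
the job is handed in; nothing more can be done
```

The cartridge is locked in the grey socket and released, judging by the pull-up stop and the last picture. I handed the job in at about 25 s; the hand-in returned no verdict.

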